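Load the staple magazine on the carport plank

TASK

Load the full-length strip of staples, legs down, into the open channel of the staple magazine, pushing the spring follower back to make room, and let go of it so that the spring holds it against the front stop. Then slide the cover rail forward over the strip until it is fully closed. Leave the short leftover strip where it stands.

Things in the scene. Friction and masses are not known exactly. Their poses are not given: they have to be found in the camera images.
- strip_mid (a point): Centre (half-way up) of the full-length staple strip: a loose rigid steel bar of inverted-U section standing on its legs on the plank, 80 mm long (its y), 26 wide (x), 50 high (z up), about 0.18 kg, both ends alike. Grip it across the 26 mm, in its upper 30 mm, so that the fingers stay above the channel walls.
- stub_mid (a point): Centre (half-way up) of the short leftover strip: same section (26 mm wide, 50 high) but only 40 mm long along its y. It stands on the plank 13 to 25 cm from the full-length one, nearer to or farther from the robot. Not to be used or moved.
- bay (a point): On the channel floor (12 mm above the plank), mid-width, at the rear face of the front stop. z up, y back along the channel to the follower, x across. Grey base 96 x 255 mm, fixed. Channel 42 mm wide inside, open above; side walls 4 mm thick, 16 high; front stop 6 thick, 14 high. Loaded, the strip lies along y, underside on the floor, centre at y = 40 mm.
- follower (a joint): Spring follower, a black block in the channel, 36 mm wide, top 50 mm above the floor. Its front face is at bay y = 60 mm + this value (m): 0 at rest, at most 0.045; it springs forward with 3.6 N + 60 N/m. The 80 mm strip fits only with it 20 mm or more back; a strip held just above the walls can push it back by its end, then be lowered.
- rail (a joint): Cover rail (aluminium, 110 x 62 mm) sliding along y, in m: 0 closed, 0.11 open; 2 N friction. Front edge at bay y = 5 mm + value; underside 54, top 57 mm above the channel floor. Handle on top: black fin 12 mm thick (x), 40 long (y), centre at x = 0, y = 40 mm + value, 57 to 89 mm above the floor; pinch it from above and pull, or push it.

How it is judged:
By the outcome, as a careful person would: the job done as asked, in the order asked, and still so for the second after the job is handed in, with the robot touching nothing.
It also fails if it takes over 45 s, if anything falls off the work surface, if the arm or the gripper's body presses on something with over 40 N, if the wrist force passes 120 N, or if a joint passes its speed limit or range.

ROBOT

A 6-joint arm with a two-finger parallel gripper is mounted at the origin on the work surface. World frame = base frame: x ahead of the robot, y to its left, z up, the work surface at z = 0. Lengths are in mm, angles in rad, forces in N, time in s.
With the tool pointing down it reaches from about 325 to 875 mm from the base axis. Payload 4.4 kg.
Tool frame: the origin (TCP) lies on the centre line of the jaws, within the pads' length; the fingertips stand ahead of it and the grasp point (between the pads) lies 6 mm ahead of it (ctrl.tcp_to_tips is the z of the fingertips in the tool frame, in mm); z points along the fingers, y is the direction in which the jaws open and shut (so a half turn about z gives the same grasp; the last joint's range is limited). The gripper opens to 85 mm and grips with 20 to 120 N. Pads are 22 mm wide; open, the fingers measure 114 mm over their backs; the gripper's body (76 mm by 85 mm) begins 54 mm behind the grasp point. The pads swing forward as they close: fully open they stand 13 mm farther back than shut.
Start: joints at [1.177, 0.207, 1.542, -0, 1.393, -0.15], TCP at [138.81, 557.996, 256.282] pointing down, gripper open.
Joint ranges: [-2.73, 2.73], [-0.86, 2.22], [0.23, 2.46], [-1.11, 4.25], [0.08, 2.63], [-2.82, 2.82]. Speed limits (rad/s): [2.79, 2.79, 3.14, 3.14, 3.14, 3.14].

INTERFACE

Orientations are given as a 3x3 rotation matrix whose columns are the frame's x, y, z axes.
In Python, from plant import ctrl, sensors, optics gives the robot as it stands. Calls block until the motion is done:
- ctrl.move_ptp(position, orientation): joint-space move of the TCP to a pose.
- ctrl.move_l(position, rot=None, vel=150, threshold=None): straight line of the TCP; rot=None keeps the orientation; vel is the mean speed in mm/s. With threshold (N) it stops when the force on the tool has changed by that much, and returns True; else False.
- ctrl.set_joints(angles): joint-space move.
- ctrl.gripper_to(opening, force=None): finger opening in mm; force is the grip in N (None keeps the last); returns when the fingers have stopped.
- ctrl.hold(seconds).
- ctrl.solve_ik(position, orientation): joint angles nearest the present ones, or None.
- sensors.read_state(): the state.
- optics.grab_frame(name): name is "scene" or "top" or "wrist"; returns (picture, depth): 400x640x3 uint8, red, green, blue; 400x640 float32, mm along the optical axis (not along the pixel's ray), 0 where there is no reading.
- optics.camera_params(name): a dict with "mtx" (3x3 intrinsics, pixels), "R" (3x3) and "t" (3): a world point X has camera coordinates R X + t; the wrist camera has in their place "T_tool_cam" (4x4, takes a point from camera to tool coordinates, whose origin is the TCP and whose axes are the flange's). Camera axes: x right, y down, z forward; pixel columns grow to the right and rows downward; lengths in mm; the calibration is good to about 2 mm. The wrist camera is an equidistant fisheye: a pixel r from the principal point sees the ray r / f radians off the axis. A picture is of the moment at which its call begins: read the wrist's pose just before it. camera_params takes no time and is no camera call.
A pose or a line that the arm cannot do raises ctrl.MotionError and nothing moves.
- ctrl.finish_job(): hands the job in, once; it reports no verdict.
The state is a dict: "t": time; "q": joint angles; "qvel": joint speeds; "tau": joint torques, N m; "eef_pos": TCP position; "eef_rot": TCP orientation; "force": force on the tool from outside, world axes, zero at the start; "wrist_torque": the same for the moment, N m; "grip_width": finger opening in mm.
Only numpy, scipy, OpenCV 4.12 (cv2) and the standard library are available. Lean on these libraries where they do the work, as an engineer would, in place of code of your own. Each camera call takes 0.05 s, during which the arm holds its last target.

## Working session

There is one attempt and no reset: what is moved stays moved. The work goes in short steps, each a Python script; the robot and the scene stay as the last script left them, time stands still between calls to the robot, and variables do not carry over. Pictures are saved under pics/ and viewed, and the job is handed in when it is done.

```bash
ls; mkdir -p pics; python3 - <<'E'
from plant import ctrl,sensors,optics
import cv2,numpy as np
for n in ("scene","top"):
    p,d=optics.grab_frame(n); cv2.imwrite(f"pics/{n}0.png",p[:,:,::-1]); np.save(f"{n}0.npy",d); np.save(f"{n}0rgb.npy",p)
    c=optics.camera_params(n); print(n,c)
s=sensors.read_state(); print(s['t'],s['eef_rot'],s['grip_width'],ctrl.tcp_to_tips)
E
```

```text
pics
scene {'mtx': array([[448.76300119,   0.        , 315.53415766],
       [  0.        , 448.76300119, 200.95358378],
       [  0.        ,   0.        ,   1.        ]]), 'R': array([[-0.64093136,  0.7675092 , -0.01168863],
       [ 0.52389747,  0.42626534, -0.73744783],
       [-0.56101553, -0.47877708, -0.67530295]]), 't': array([ 423.62236642, -205.28544442, 1171.66346146])}
top {'mtx': array([[485.05311136,   0.        , 320.65699212],
       [  0.        , 485.05311136, 206.65451305],
       [  0.        ,   0.        ,   1.        ]]), 'R': array([[ 1.94800012e-03, -9.99881991e-01, -1.52384223e-02],
       [-9.96194909e-01, -6.12613558e-04, -8.71511834e-02],
       [ 8.71315635e-02,  1.53502092e-02, -9.96078542e-01]]), 't': array([ -55.19674857,  536.70458569, 1037.49639429])}
0.1 [[-9.70430140e-01  2.41380780e-01 -8.14299743e-04]
 [ 2.41381927e-01  9.70428326e-01 -1.90510039e-03]
 [ 3.30364918e-04 -2.04532408e-03 -9.99997854e-01]] 85.4174853977744 25.0
```

View pics/scene0.png

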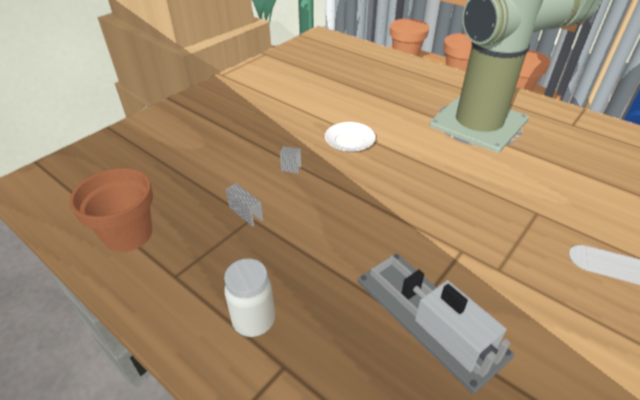

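View pics/top0.png

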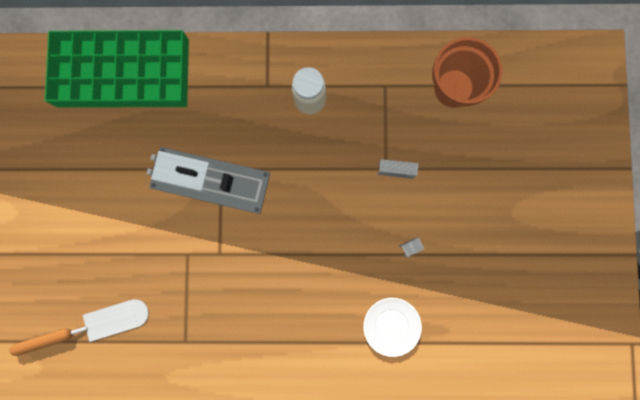

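The full strip is at top (398,168) and the stub at (413,247), nearer the robot. The magazine is at (210,180) with its front stop at the right end (~265,192), the follower at (227,183) and the rail fin at (187,171). Next I'll get 3D positions from depth.

```bash
cat > h.py <<'E'
import numpy as np,cv2
from plant import ctrl,sensors,optics
def cloud(name,d):
    c=optics.camera_params(name);K=c["mtx"]
    v,u=np.indices(d.shape)
    P=np.stack([(u-K[0,2])/K[0,0]*d,(v-K[1,2])/K[1,1]*d,d],-1)
    return (P-c["t"])@c["R"]
E
python3 - <<'E'
from h import *
W={}
for n in("top","scene"):
    d=np.load(n+"0.npy"); W[n]=cloud(n,d); W[n][d==0]=np.nan
t=W["top"]
print("plank z",np.nanmedian(t[210:300,250:380,2]),np.nanmedian(t[190:230,300:380,2]))
s=W["scene"]; print(np.nanmedian(s[180:200,180:220].reshape(-1,3),axis=0))
def rect(Wn,m,lab):
    P=Wn[m]; r=cv2.minAreaRect(P[:,:2].astype(np.float32)); print(lab,len(P),np.round(r[0],1),np.round(r[1],1),round(r[2],1),"z",np.round(np.percentile(P[:,2],[5,50,95]),1)); print(np.round(cv2.boxPoints(r),1).tolist())
for lab,(xs) in {"strip":(150,185,370,425),"stub":(235,262,395,430)}.items():
    m=np.zeros(t.shape[:2],bool); a=xs; sub=t[a[0]:a[1],a[2]:a[3],2]; m[a[0]:a[1],a[2]:a[3]]=(sub>40)&(sub<60); rect(t,m,lab)
sub=t[140:220,140:275]
for lab,lo,hi in(("base",6,200),("railtop",64,75),("fin",90,110),("base-lvl",6,16),("stopwall",22,33),("followertop",55,64)):
    m=np.zeros(t.shape[:2],bool); m[140:220,140:275]=(sub[...,2]>lo)&(sub[...,2]<hi)
    if m.sum()>5: rect(t,m,lab)
for lab,(r0,r1,c0,c1) in {"strip":(180,230,220,270),"stub":(140,180,270,310)}.items():
    ss=s[r0:r1,c0:c1]; m=np.zeros(s.shape[:2],bool); m[r0:r1,c0:c1]=(ss[...,2]>44)&(ss[...,2]<60); rect(s,m,"sc "+lab)
m=np.zeros(s.shape[:2],bool); m[250:390,350:520]=s[250:390,350:520,2]>5; rect(s,m,"sc base")
m=np.zeros(s.shape[:2],bool); m[250:390,350:520]=s[250:390,350:520,2]>85; rect(s,m,"sc fin")
p=np.load("top0rgb.npy"); 
cv2.imwrite("pics/zoomm.png",cv2.resize(p[140:220,140:275,::-1],None,fx=5.5,fy=5.5,interpolation=cv2.INTER_CUBIC))
cv2.imwrite("pics/zooms.png",cv2.resize(p[145:265,360:440,::-1],None,fx=5,fy=5,interpolation=cv2.INTER_CUBIC))
E
```

```text
plank z 0.6414354294388995 0.5408035037128508
[ 633.92513202 -354.00167256    1.244153  ]
strip 481 [ 620.  -220.8] [80.  27.7] 83.1 z [45.8 50.  53.1]
[[601.4000244140625, -258.79998779296875], [628.9000244140625, -262.1000061035156], [638.5999755859375, -182.8000030517578], [611.0999755859375, -179.39999389648438]]
stub 244 [ 449.8 -248.5] [26.2 41.1] 25.7 z [47.3 50.4 53.5]
[[429.0, -235.6999969482422], [446.79998779296875, -272.70001220703125], [470.5, -261.29998779296875], [452.70001220703125, -224.3000030517578]]
base 4971 [594.3 198.5] [169.5 282.2] 4.1 z [ 9.9 15.5 72.3]
[[499.6000061035156, 333.20001220703125], [520.0, 51.70000076293945], [689.0999755859375, 63.900001525878906], [668.7000122070312, 345.3999938964844]]
railtop 1389 [606.3 227.5] [172.6  62.3] 76.7 z [66.3 69.6 72.6]
[[556.0999755859375, 150.6999969482422], [616.7000122070312, 136.3000030517578], [656.4000244140625, 304.29998779296875], [595.7999877929688, 318.6000061035156]]
fin 125 [605.  223.5] [40.  12.1] 76.9 z [ 94.3 100.8 104. ]
[[594.5999755859375, 205.3000030517578], [606.4000244140625, 202.6000061035
[... 868 characters left out ...]
-183.39999389648438], [612.5999755859375, -179.60000610351562]]
sc stub 172 [ 451.1 -249.7] [31.8 40.5] 24.9 z [45.2 50.9 52.7]
[[428.20001220703125, -238.10000610351562], [445.20001220703125, -274.79998779296875], [474.1000061035156, -261.3999938964844], [457.1000061035156, -224.6999969482422]]
sc base 9456 [599.2 189.7] [262.7  98. ] 76.8 z [11.  30.5 74.4]
[[521.5, 73.0999984741211], [616.9000244140625, 50.70000076293945], [676.9000244140625, 306.3999938964844], [581.5, 328.79998779296875]]
sc fin 353 [607.1 223.3] [39.4 13.7] 77.1 z [ 86.7  99.4 102.9]
[[596.0999755859375, 205.6999969482422], [609.4000244140625, 202.60000610351562], [618.2000122070312, 241.0], [604.7999877929688, 244.0]]
```

```bash
cat >> h.py <<'E'
th=np.deg2rad(76.9)
BY=np.array([np.cos(th),np.sin(th)]);BX=np.array([np.sin(th),-np.cos(th)])
BO=np.array([606.0,223.4])-150*BY
def bay(x,y,z): return np.r_[BO+x*BX+y*BY,12+z]
def Rdown(yang): # tool y along angle yang, z down
    y=np.array([np.cos(yang),np.sin(yang),0]);z=np.array([0,0,-1.]);return np.stack([np.cross(y,z),y,z],1)
E
python3 - <<'E'
from h import *
print(BO)
for n,sl in(("top",np.s_[135:225,135:285]),("scene",np.s_[245:395,345:525])):
    d=np.load(n+"0.npy");P=cloud(n,d)[sl].reshape(-1,3);P=P[d[sl].ravel()>0]
    q=P[:,:2]-BO;x=q@BX;y=q@BY;z=P[:,2]-12
    print(n,"centreline z by y")
    for y0 in range(-20,130,4):
        m=(abs(x)<10)&(y>=y0)&(y<y0+4); 
        if m.any(): print((y0,round(float(np.median(z[m])))),end=" ")
    print("\nx profile y20-50")
    for x0 in range(-56,56,4):
        m=(x>=x0)&(x<x0+4)&(y>10)&(y<50)
        if m.any(): print((x0,round(float(np.median(z[m])))),end=" ")
    print()
    m=(z>40)&(z<53)&(abs(x)<14)&(y<85)&(y>50);print("follower y",np.percentile(y[m],[2,98]),"x",np.percentile(x[m],[50]))
    m=(z>54)&(z<64)&(abs(x)>15); print("rail y",np.percentile(y[m],[1,99]), "x",np.percentile(x[m],[1,99]))
s=sensors.read_state()
for p,a in((np.r_[620.5,-221.5,47],82.8),(bay(0,46,50),76.9),(bay(0,150,87),76.9),(bay(0,40,87),76.9)):
    for k in(-90,90):
        print(p.round(),k,ctrl.solve_ik(p,Rdown(np.deg2rad(a+k))))
E
```

```text
[572.00230388  77.30360491]
top centreline z by y
(-20, -12) (-16, -11) (-12, -12) (-8, -2) (-4, 1) (0, 7) (4, 14) (8, 0) (12, 1) (16, 0) (20, 2) (24, 1) (28, 2) (32, 1) (36, 1) (40, 1) (44, 1) (48, 2) (52, 1) (56, 1) (60, 1) (64, 13) (68, 42) (72, 50) (76, 51) (80, 49) (84, 29) (88, 30) (92, 28) (96, 27) (100, 26) (104, 26) (108, 15) (112, 29) (116, 32) (120, 55) (124, 57) (128, 62) 
x profile y20-50
(-56, -11) (-52, -10) (-48, 1) (-44, 0) (-40, 1) (-36, 1) (-32, 1) (-28, 9) (-24, 15) (-20, 0) (-16, 1) (-12, 1) (-8, 2) (-4, 1) (0, 1) (4, 0) (8, 1) (12, 1) (16, 1) (20, 16) (24, 0) (28, 1) (32, -1) (36, 1) (40, 1) (44, 1) (48, -11) (52, -12) 
follower y [67.4936269  81.45180541] x [0.12400642]
rail y [116.01471001 224.90049329] x [-31.5122449  29.9104279]
scene centreline z by y
(-20, -11) (-16, -10) (-12, -2) (0, 15) (4, 9) (8, 1) (12, 1) (16, 1) (20, 1) (24, 1) (28, 1) (32, 1) (36, 1) (40, 1) (44, 1) (48, 0) (52, 1) (56, 1) (64, 49) (68, 51) (72, 51) (76, 50) (80, 29) (84, 2) (88, 2) (92, 25) (96, 29) (100, 30) (112, 58) (116, 58) (120, 58) (124, 58) (128, 66) 
x profile y20-50
(-56
[... 412 characters left out ...]
-4.44089210e-16
  1.07713647e+00 -3.48417405e-01]
[ 620. -222.   47.] 90 [-4.74081112e-01  6.02433815e-01  1.46202237e+00 -4.44089210e-16
  1.07713647e+00  2.79317525e+00]
[582. 122.  62.] -90 [ 6.12943196e-02  4.71141582e-01  1.63324187e+00 -4.44089210e-16
  1.03720921e+00  2.89932452e-01]
[582. 122.  62.] 90 None
[606. 223.  99.] -90 [ 2.19325653e-01  5.10489281e-01  1.48042967e+00 -4.44089210e-16
  1.15067370e+00  4.47963785e-01]
[606. 223.  99.] 90 [ 2.19325653e-01  5.10489281e-01  1.48042967e+00 -4.44089210e-16
  1.15067370e+00 -2.69362887e+00]
[581. 116.  99.] -90 [ 5.14943796e-02  4.13545826e-01  1.62523051e+00 -4.44089210e-16
  1.10281632e+00  2.80132512e-01]
[581. 116.  99.] 90 None
```

View pics/zoomm.png

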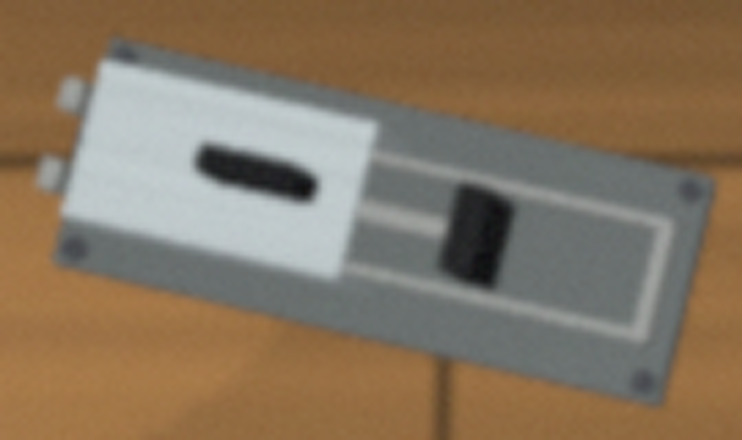

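The zoom shows the stop at (655,280), follower at (478,235) and rail front edge at (360,200). Stop and follower both measure about 6.5 mm further back than my fin-based origin, so the rail is open about 0.1035 and I'll shift the origin. Next is grasping the strip.

```bash
sed -i 's/^BO=.*/BO=np.array([606.0,223.4])-143.5*BY/' h.py; python3 - <<'E'
from h import *
R=Rdown(np.deg2rad(82.8-90)); S=np.array([620.6,-221.8])
ctrl.move_ptp(np.r_[S,180],R)
p,d=optics.grab_frame("wrist");cv2.imwrite("pics/w1.png",p[:,:,::-1])
ctrl.gripper_to(60)
ctrl.move_l(np.r_[S,47.5],vel=150)
ctrl.gripper_to(0,70)
s=sensors.read_state();print(s['t'],s['grip_width'],s['eef_pos'],s['force'])
ctrl.move_l(np.r_[S,150],vel=150)
s=sensors.read_state();print(s['t'],s['grip_width'],s['eef_pos'],s['force'])
p,d=optics.grab_frame("wrist");cv2.imwrite("pics/w2.png",p[:,:,::-1]);np.save("w2.npy",d)
p,d=optics.grab_frame("scene");cv2.imwrite("pics/s2.png",p[:,:,::-1]);np.save("s2.npy",d)
E
```

```text
5.175 25.043729077024864 [ 621.56010999 -222.30071165   49.00274286] [0.52933378 0.5814073  4.24844498]
6.0083 24.931698045038996 [ 619.5318825  -221.29059935  148.41604268] [-0.41541054  0.39076656 -2.05921684]
```

View pics/w2.png

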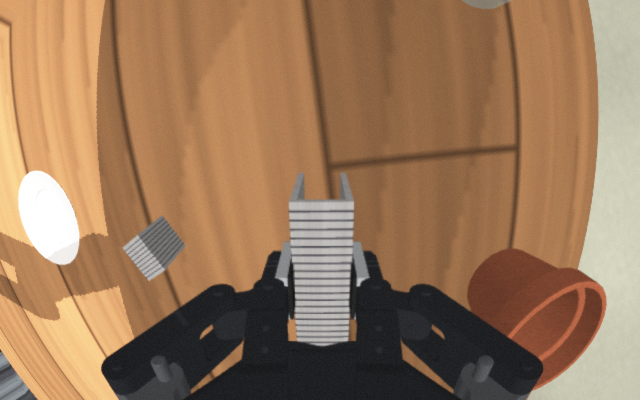

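View pics/s2.png

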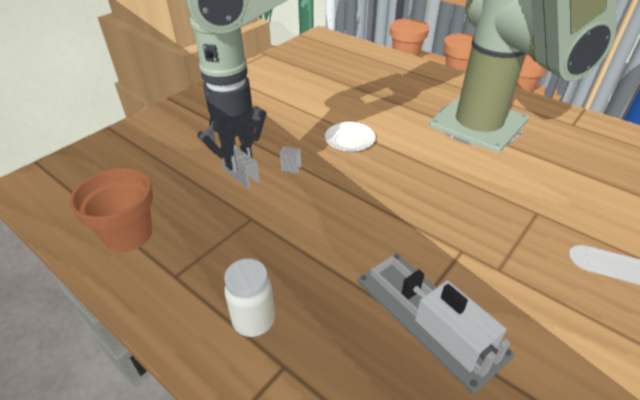

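The wrist view shows the strip centred between the pads, from (322,200) at its front end to (322,345). The scene view shows it lifted level at (243,170). I'll measure its in-hand offset from the scene depth.

```bash
python3 - <<'E'
from h import *
s=sensors.read_state(); print(s['t'],s['eef_pos'])
P=cloud("scene",np.load("s2.npy"))[130:200,205:275].reshape(-1,3)
q=(P-s['eef_pos'])@s['eef_rot']
m=(abs(q[:,1])<20)&(abs(q[:,0])<60)&(q[:,2]<60)&(q[:,2]>10)
q=q[m]
print("z range",np.percentile(q[:,2],[1,99]))
for z0 in range(-4,60,4):
    k=(q[:,2]>=z0)&(q[:,2]<z0+4)
    if k.sum()>5: print(z0,k.sum(),np.percentile(q[k,0],[2,98]).round(1),np.percentile(q[k,1],[2,98]).round(1))
E
```

```text
6.1083 [ 619.31231736 -221.13682523  147.77322026]
z range [10.58300197 48.19116251]
8 19 [ 7.1 39.6] [-13.9  19.1]
12 34 [ 7.2 40.2] [-13.6  18.1]
16 39 [-2.6 39.9] [-12.4  17.7]
20 40 [-37.3  39.5] [-13.3  18.1]
24 35 [-36.6  40.6] [-12.5  13. ]
28 42 [-38.1  40.5] [-13.8  12.7]
32 49 [-34.1  39.6] [-13.5  13.2]
36 55 [-38.2  38.4] [-12.2  12.9]
40 51 [-33.1  39.6] [-12.6  13. ]
44 48 [-38.   39.3] [-12.5  12.7]
48 6 [-34.7  28.9] [-12.1  11.5]
```

```bash
python3 - <<'E'
from h import *
R=Rdown(th-np.pi/2)
ctrl.move_ptp(bay(0,6,138),R)
ctrl.hold(.2)
ctrl.move_l(bay(0,6,75),vel=120); ctrl.hold(.2)
s=sensors.read_state();print(s['t'],s['eef_pos']-bay(0,6,75),s['force'])
p,d=optics.grab_frame("wrist");cv2.imwrite("pics/w3.png",p[:,:,::-1])
p,d=optics.grab_frame("scene");cv2.imwrite("pics/s3.png",cv2.resize(p[200:400,300:560,::-1],None,fx=3,fy=3));np.save("s3.npy",d)
P=cloud("scene",d)[230:395,345:525].reshape(-1,3)
q=P[:,:2]-BO;x=q@BX;y=q@BY;z=P[:,2]-12
m=(abs(x)<18)&(y>-60)&(y<56)&(z>20)&(z<70)
for z0 in range(20,70,6):
    k=m&(z>=z0)&(z<z0+6)
    if k.sum()>5: print(z0,k.sum(),np.percentile(y[k],[2,98]).round(1),np.percentile(x[k],[2,98]).round(1))
E
```

```text
8.3833 [1.0005241  0.02730333 1.27627744] [ 0.21663641 -0.35199166 -2.19993729]
26 67 [-32.4  45.5] [-11.6  13.8]
32 103 [-30.6  46. ] [-11.7  13.8]
38 102 [-33.9  45.2] [-11.9  14.3]
44 78 [-30.2  46.1] [-12.  14.]
50 73 [-29.7  45.7] [-12.1  14.4]
56 59 [16.7 45.8] [-12.   15.8]
62 45 [17.1 45.8] [-12.1  16.9]
68 17 [16.7 45.3] [-10.4  17. ]
```

View pics/s3.png

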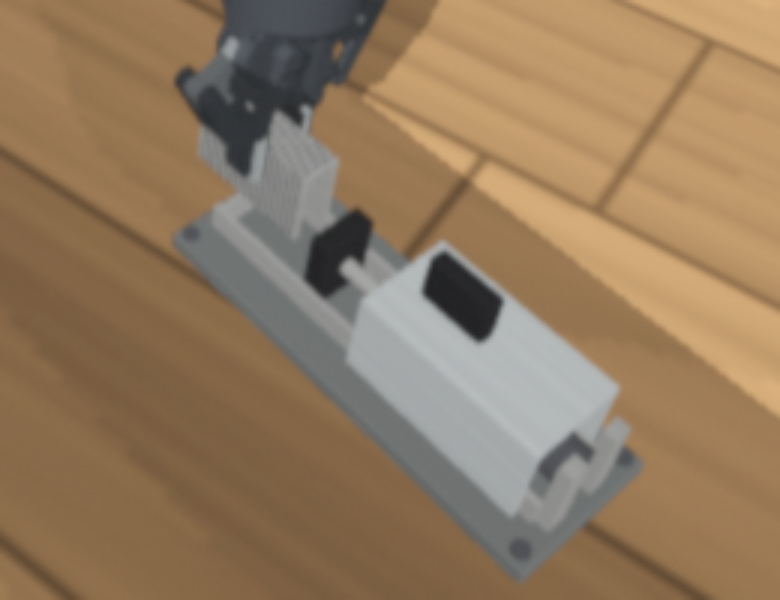

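View pics/w3.png

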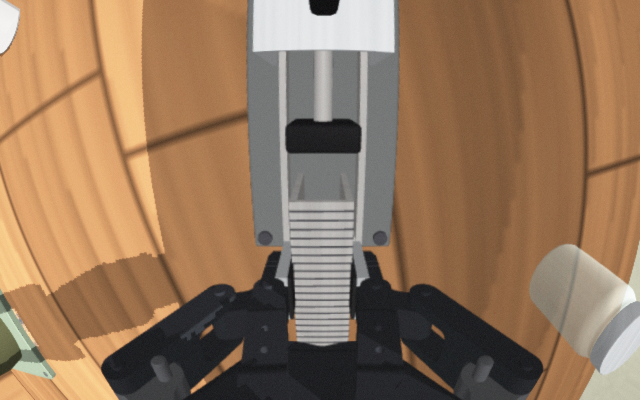

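The strip is in line with the channel, with its rear end at (322,200) facing the follower at (323,135) in the wrist view. Now I'll push it back and lower it.

```bash
python3 - <<'E'
from h import *
def st(l):
    s=sensors.read_state();q=s['eef_pos'][:2]-BO;f=s['force'];print(l,round(s['t'],2),"x",(q@BX).round(1),"y",(q@BY).round(1),"z",(s['eef_pos'][2]-12).round(1),"F bay",(f[:2]@BX).round(1),(f[:2]@BY).round(1),f[2].round(1),"w",round(s['grip_width'],1))
ctrl.move_l(bay(-.5,6,69.5),vel=100);st("down")
ctrl.move_l(bay(-.5,46,69.5),vel=40);ctrl.hold(.2);st("pushed")
p,d=optics.grab_frame("wrist");cv2.imwrite("pics/w4.png",p[:,:,::-1])
r=ctrl.move_l(bay(-.5,46,46.5),vel=25,threshold=8);st(f"lowered {r}")
p,d=optics.grab_frame("wrist");cv2.imwrite("pics/w5.png",p[:,:,::-1])
p,d=optics.grab_frame("scene");cv2.imwrite("pics/s5.png",cv2.resize(p[200:400,300:560,::-1],None,fx=3,fy=3))
E
```

```text
down 8.73 x -1.1 y 5.9 z 68.9 F bay -0.4 0.7 -1.7 w 25.0
pushed 10.08 x -0.4 y 45.6 z 69.6 F bay 0.5 -5.0 0.9 w 24.7
lowered True 10.93 x -0.3 y 45.4 z 48.9 F bay -0.5 -0.6 4.6 w 25.0
```

View pics/w5.png

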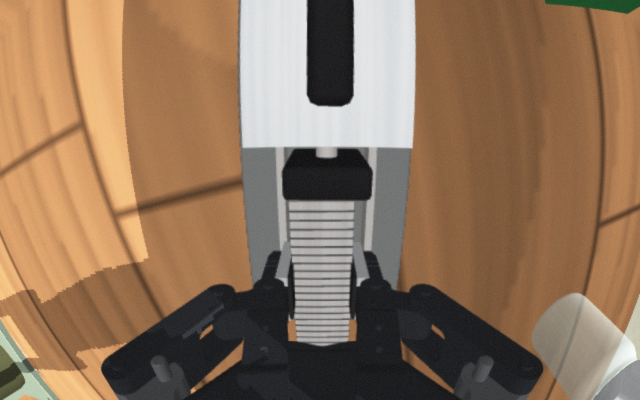

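View pics/s5.png

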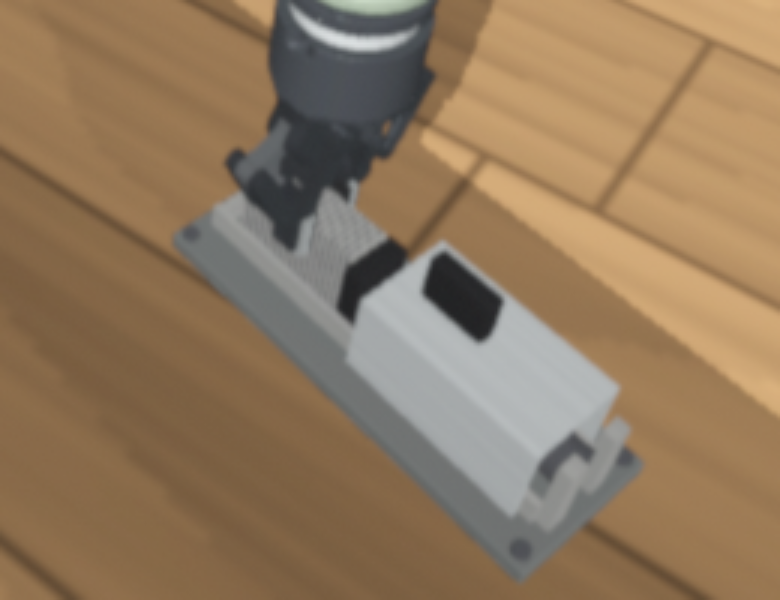

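The strip is on the floor between the walls at z 48.9, and its rear end bears on the follower at (327,198) in the wrist view. I'll bring it forward to the stop, then release it.

```bash
cat >> h.py <<'E'
def st(l):
    s=sensors.read_state();q=s['eef_pos'][:2]-BO;f=s['force'];print(l,round(s['t'],2),"x",(q@BX).round(1),"y",(q@BY).round(1),"z",(s['eef_pos'][2]-12).round(1),"F bay",(f[:2]@BX).round(1),(f[:2]@BY).round(1),f[2].round(1),"w",round(s['grip_width'],1))
E
python3 - <<'E'
from h import *
st("now")
r=ctrl.move_l(bay(-.3,36,49),vel=20,threshold=8);st(f"fwd {r}")
ctrl.gripper_to(45);ctrl.hold(.3);st("open")
r=ctrl.move_l(bay(-.3,40,150),vel=150);st("up")
p,d=optics.grab_frame("wrist");cv2.imwrite("pics/w6.png",p[:,:,::-1])
p,d=optics.grab_frame("scene");cv2.imwrite("pics/s6.png",cv2.resize(p[200:400,300:560,::-1],None,fx=3,fy=3))
p,d=optics.grab_frame("top");cv2.imwrite("pics/t6.png",cv2.resize(p[140:220,140:275,::-1],None,fx=5.5,fy=5.5,interpolation=cv2.INTER_CUBIC))
P=cloud("scene",d*0+optics.grab_frame("scene")[1])[230:395,345:525].reshape(-1,3)
q=P[:,:2]-BO;x=q@BX;y=q@BY;z=P[:,2]-12
m=(abs(x)<11)&(z>42)&(z<54)&(y<100);print("strip+follower y",np.percentile(y[m],[1,99]))
m=(abs(x)<22)&(z>46)&(z<56)&(y<75);print("strip top x",np.percentile(x[m],[2,98]),"z",np.median(z[m]))
E
```

```text
now 11.03 x -0.4 y 45.4 z 48.9 F bay -0.9 0.1 5.2 w 24.9
fwd True 11.37 x -0.3 y 40.6 z 49.0 F bay -0.4 1.2 2.0 w 25.0
open 12.0 x -0.5 y 40.4 z 48.9 F bay -0.8 -0.5 1.4 w 45.2
up 12.82 x -1.1 y 39.8 z 149.1 F bay -0.6 -1.2 -0.5 w 45.0
strip+follower y [ 1.10734379 94.41810046]
strip top x [-14.0831899   12.43772304] z 51.00975640004095
```

View pics/w6.png

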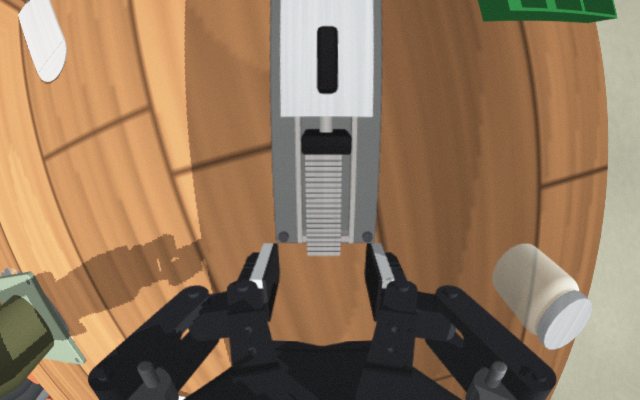

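View pics/s6.png

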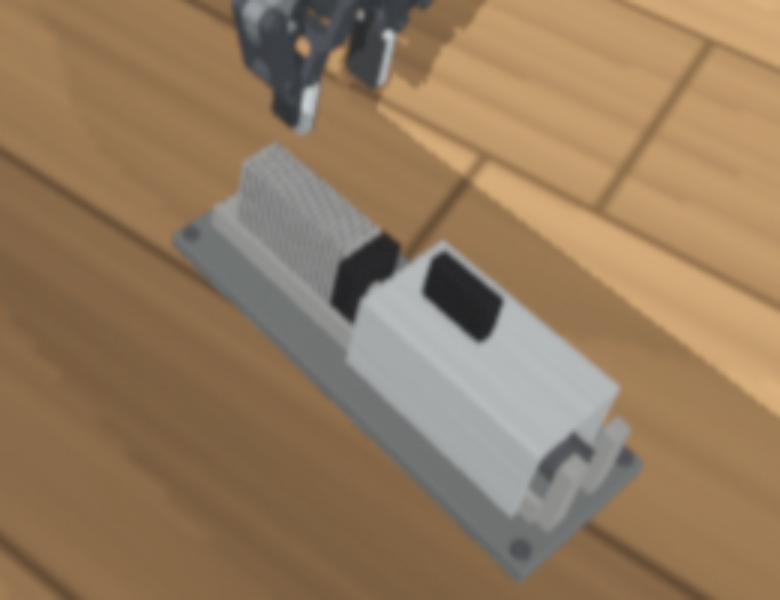

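The strip is loaded level and straight: front end at y≈1 mm at the stop, top 51 mm above the floor, follower touching its rear (wrist view 327,150). Next I'll close the rail.

```bash
python3 - <<'E'
from h import *
ctrl.move_l(bay(0,143.5,150),vel=200)
ctrl.move_l(bay(0,143.5,88),vel=120,threshold=15);st("at fin")
ctrl.gripper_to(0,50);st("pinched")
r=ctrl.move_l(bay(-.3,60,88),vel=60,threshold=15);st(f"mid {r}")
if not r:
    r=ctrl.move_l(bay(-.3,36,88),vel=30,threshold=15);st(f"end {r}")
p,d=optics.grab_frame("wrist");cv2.imwrite("pics/w7.png",p[:,:,::-1])
p,d=optics.grab_frame("scene");cv2.imwrite("pics/s7.png",cv2.resize(p[200:400,300:560,::-1],None,fx=3,fy=3))
E
```

```text
at fin 14.36 x 0.5 y 143.3 z 88.4 F bay 0.4 0.2 1.1 w 45.0
pinched 14.75 x 1.7 y 143.9 z 89.5 F bay 3.6 -1.1 2.6 w 11.2
mid False 16.29 x 1.5 y 60.5 z 89.5 F bay 4.2 0.7 4.2 w 11.0
end True 17.06 x 1.5 y 41.0 z 89.5 F bay 0.6 2.1 2.4 w 11.1
```

View pics/s7.png

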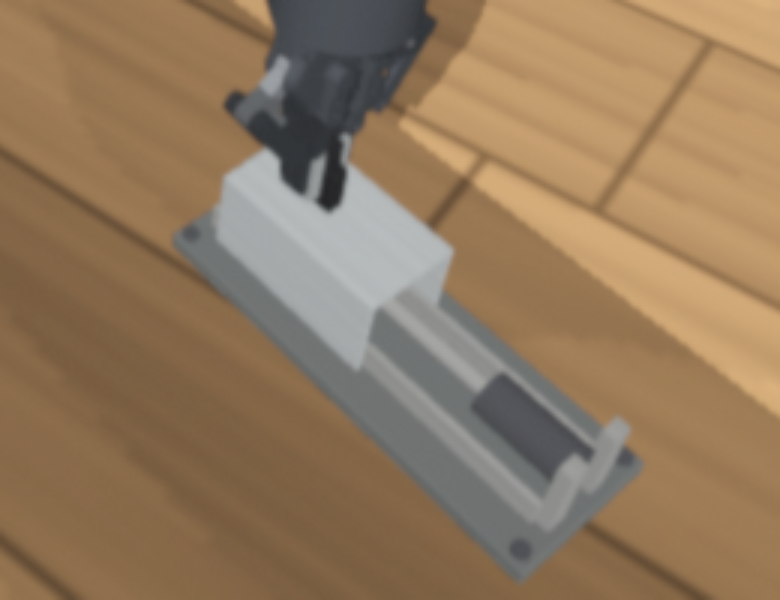

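The rail is closed over the strip, with its front edge at (235,165) near the stop. It stopped at y=41.0, so I'll push again more firmly to confirm it is at the end stop.

```bash
python3 - <<'E'
from h import *
st("now")
r=ctrl.move_l(bay(1.5,34,89.5),vel=10,threshold=25);st(f"push {r}")
ctrl.hold(.2);st("hold")
ctrl.gripper_to(45);st("open")
ctrl.move_l(bay(1,41,180),vel=150)
ctrl.move_l(bay(1,-60,200),vel=200);ctrl.hold(.2);st("away")
for n in("wrist","scene","top"):
    p,d=optics.grab_frame(n)
    if n=="wrist": cv2.imwrite("pics/w8.png",p[:,:,::-1]);continue
    c=p[200:400,300:560] if n=="scene" else p[140:220,140:275]
    cv2.imwrite(f"pics/{n}8.png",cv2.resize(c[:,:,::-1],None,fx=3 if n=="scene" else 5.5,fy=3 if n=="scene" else 5.5,interpolation=cv2.INTER_CUBIC))
    W=cloud(n,d).reshape(-1,3);q=W[:,:2]-BO;x=q@BX;y=q@BY;z=W[:,2]-12
    m=(z>54)&(z<64)&(abs(x)<34)&(abs(x)>15)&(y>-30)&(y<200);print(n,"rail y",np.percentile(y[m],[1,99]))
    m=(z>82)&(z<95)&(abs(x)<15)&(y>-10)&(y<200);print("fin y",np.percentile(y[m],[1,99]))
    a=np.array([449.8,-248.5]);m=(np.hypot(W[:,0]-a[0],W[:,1]-a[1])<60)&(W[:,2]>40)&(W[:,2]<60)
    print("stub",cv2.minAreaRect(W[m][:,:2].astype(np.float32)))
E
```

```text
now 17.16 x 1.5 y 40.9 z 89.5 F bay -0.0 2.5 3.8 w 11.1
push False 18.0 x 1.5 y 40.4 z 89.5 F bay 2.3 20.9 -3.3 w 10.7
hold 18.2 x 1.5 y 40.5 z 89.5 F bay 2.3 20.4 -3.4 w 11.3
open 18.62 x 1.4 y 33.3 z 89.2 F bay -0.6 -0.3 0.0 w 44.9
away 20.25 x 0.6 y -58.9 z 199.5 F bay 0.3 0.0 -0.3 w 45.4
scene rail y [  6.6298055  115.07609083]
fin y [21.30520612 60.45002668]
stub ((451.13067626953125, -249.0656280517578), (30.56074333190918, 41.28825759887695), 25.49054527282715)
top rail y [ 6.5661066  77.22672442]Traceback (most recent call last):
  File "<stdin>", line 15, in <module>
    return _quantile_unchecked(
        a, q, axis, out, overwrite_input, method, keepdims, weights)
    return _ureduce(a,
                    func=_quantile_ureduce_func,
    ...<5 lines>...
                    overwrite_input=overwrite_input,
                    method=method)
    r = func(a, **kwargs)
    result = _quantile(arr,
                       quantiles=q,
    ...<2 lines>...
                       out=out,
                       weights=wgt)
    slices_having_nans = np.isnan(arr[-1, ...])
                                  ~~~^^^^^^^^^
IndexError: index -1 is out of bounds for axis 0 with size 0
```

View pics/scene8.png

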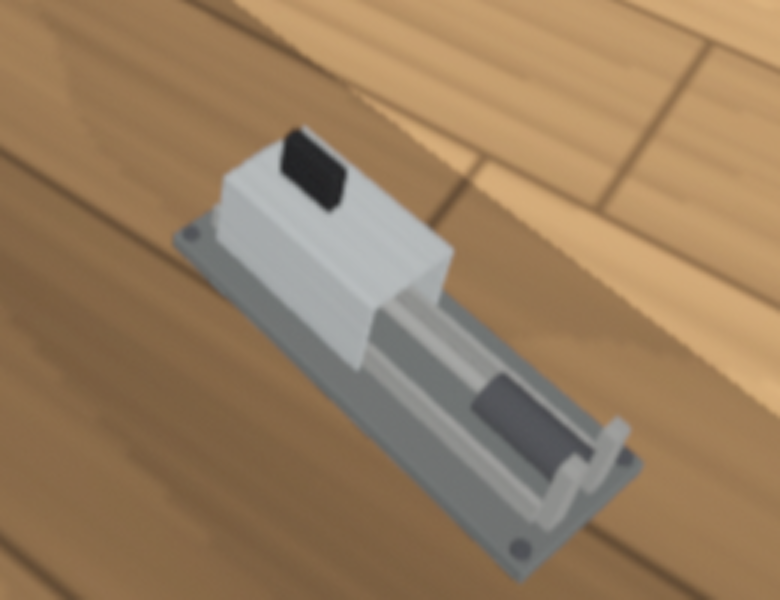

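View pics/w8.png

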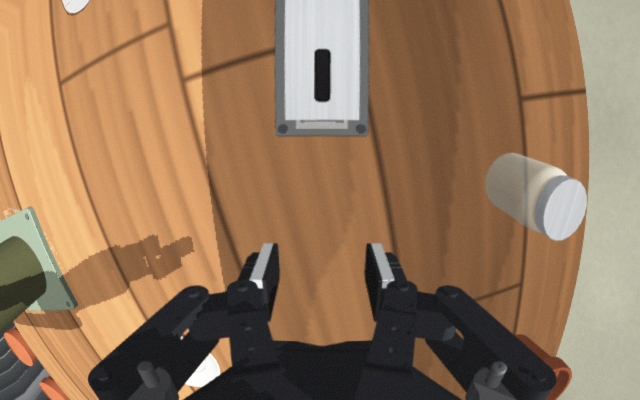

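```bash
python3 - <<'E'
from h import *
ctrl.finish_job();print("ok")
E
```

```text
the job is handed in; nothing more can be done
ok
```

The full-length strip is in the magazine, legs down, and the cover rail is closed over it. I handed the job in at about 20.5 s of the 45 s allowed.

**How it went:** I gripped the strip across its 26 mm and used its end to push the follower back. I then lowered it to the channel floor, brought it forward to the front stop and let go. After that I pinched the fin and pulled the rail forward to its end stop.

**Checks that passed:**
- **Strip:** before the rail went over it, it stood level and straight. Its front end was about 1 mm from my estimate of the stop face, and the follower was against its rear end.
- **Rail:** it resisted a second push of about 21 N without moving more than 0.5 mm.
- **Leftover strip:** it measured within about 1.5 mm of its first position, which is within the camera error.
- **Robot:** the gripper was clear of everything when I handed in.

**Checks that disagreed or failed:**
- **Rail front edge:** it measured at y = 6.6 mm against the nominal 5 mm. The strip read about 1 mm off the same way, so I put this down to bias in my frame rather than a gap.
- **Gripper jump:** when I opened it after the second push, the arm sprang about 7 mm forward. The rail was in place in the pictures taken afterwards.
- **Top camera:** its last check of the fin and leftover strip failed because the arm blocked the view. The final figures for those two come from the scene camera only.

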